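# Switch on the work lamp

### The arm

A 6-joint arm with a two-finger parallel gripper is mounted at the origin on the work surface. World frame = base frame: x ahead of the robot, y to its left, z up, the work surface at z = 0. Lengths are in mm, angles in rad, forces in N, time in s.
With the tool pointing down it reaches from about 300 to 775 mm from the base axis. Payload 14.6 kg.
Tool frame: the origin (TCP) lies at the very end of the fingers, on their centre line; the grasp point (between the pads) lies 19 mm behind it; z points along the fingers, y is the line along which they close (so a half turn about z gives the same grasp; the last joint's range is limited). The gripper opens to 94 mm and grips with 3 to 60 N. Pads are 16 mm wide; open, the fingers measure 119 mm over their backs; the gripper's body (75 mm by 177 mm) begins 78 mm behind the grasp point.
Start: joints at [-1.203, 0.3, 1.521, -0, 1.321, -0.067], TCP at [231.668, -498.818, 205.446] pointing down, gripper open.
Joint ranges: [-3.03, 3.03], [-0.79, 2.21], [0.23, 2.52], [-1.04, 4.18], [0, 3.07], [-2.55, 2.55]. Speed limits (rad/s): [2.22, 2.22, 2.57, 3.14, 3.14, 3.14].

### API

Orientations are given as [roll, pitch, yaw] about the fixed x, y, z axes, in that order (R = Rz(yaw) Ry(pitch) Rx(roll)).
In Python, from cell import manip gives the robot as it stands.
- The arm moves only by the tool servo_tool, never from a script. Its argument "motion" is a list that holds one entry, the list of rows, each a list of 7 numbers: the shift along the world's x, y, z as a fraction of full scale, then the turn, a rotation vector about the world's x, y, z as a fraction of full scale, then the closure, from 0 (fully open) to 1 (shut). In form: [[[x, y, z, rx, ry, rz, gripper], ...]]. A call has 1 to 10 rows; each row is the pose to reach, as a shift and turn from the pose commanded when the call began, turning the shorter way round; what a row does not reach only later rows make up. Full scale, the value 1, is 0.5 m for a shift and pi rad for a turn. A row lasts 1/10 s, in which the tool goes at most 50 mm and 8.59 degrees, less where a joint would pass 70% of its speed; a pose out of reach is approached as far as the arm can. A call with a number of a shift or a turn outside -1 to 1 is refused whole. A call with a gripper value outside its range is refused whole. The fingers move at their own pace and stop on an object; "newtons" is the grip in N (left out, the last holds). Time passes only in rows, so rows that repeat a pose let the fingers close. It gives the time, the measured TCP pose, the force, the opening and the grip force at its end, in the units of the state.
- manip.read_state(): the state, without advancing time (a new reading comes with each control period).
- manip.camera(name): name is "scene" or "top" or "wrist"; returns a dict with "frame" (420x560x3 uint8, red, green, blue), "range_z" (420x560 float32, mm along the optical axis (not along the pixel's ray), 0 where there is no reading), "vfov" (degrees; the focal length in pixels is half the picture's height over the tangent of half this angle, whatever the lens; pixels are square), "cx", "cy" (the principal point, pixels), "cam_to_world" (4x4, takes a point from camera to world coordinates). Camera axes: x right, y down, z forward; pixel columns grow to the right and rows downward; lengths in mm; the calibration is good to about 2 mm. A picture is of the moment at which its call begins.
- manip.sign_off(): hands the job in; it is judged then, once.
The state is a dict: "clock": time; "joints": joint angles; "qd": joint speeds; "effort": joint torques, N m; "eef_pos": TCP position; "eef_rot": TCP orientation; "wrist_force": force on the tool from outside, world axes, zero at the start; "moment": the same for the moment, N m; "finger_gap": finger opening in mm; "finger_force": force on a finger pad.
Only numpy, scipy, OpenCV 4.12 (cv2) and the standard library are available. Lean on these libraries where they do the work, as an engineer would, in place of code of your own. Each camera call takes 0.05 s, during which the arm holds its last target. There are 200 camera calls.

### The job

Get the work lamp going: with a fingertip, push the long, flat-ended toggle lever on its switch box over to the other side until it snaps across and stays there, then press the button on the lamp's base all the way down and let it come back up. Leave the short, ball-ended toggle on the other switch box as it is, and do not pick up, shove or tip the lamp, the switch boxes or any of the things standing around them.

Things in the scene. Friction and masses are not known exactly. Their poses are not given: they have to be found in the camera images.
- long_switch: The lamp's switch box: grey steel box 110 (x) x 75 (y) x 50 mm high, about 1.2 kg, loose on rubber feet, turned any way. Origin: centre of its underside, z up. It carries the long toggle lever with the flat paddle end. It swings in the box's x-z plane about a pivot 52 mm above the origin and starts leaning to the box's -x
- long_toggle (a joint): Angle of the long lever: 0 = leaning 0.4 rad from upright to its box's -x (start, off), 0.4 = upright, 0.8 = leaning 0.4 rad to the box's +x (on). A spring holds it at either end and throws it over once past upright; 0.2 Nm starts it (about 4 N at 50 mm from the pivot), falling to none at upright
- long_toggle_tip (a point): Tip of the long steel lever, 75 mm from the pivot (121 mm above the bench at either end). The stem is a 10 mm round bar; from 41 mm to 75 mm from the pivot it is a flat paddle 24 mm wide (box's y) and 9 mm thick
- short_switch: The other switch box, not the lamp's: grey steel box 110 (x) x 75 (y) x 50 mm high, about 1.2 kg, loose on rubber feet, turned any way. Origin: centre of its underside, z up. It carries the short toggle lever with the ball end. It swings in the box's x-z plane about a pivot 52 mm above the origin and starts leaning to the box's -x
- short_toggle (a joint): Angle of the short lever, as for the long one: 0 = off (start), 0.8 = on, snaps over past 0.4
- short_toggle_tip (a point): Tip of the short steel lever: 8 mm round bar with a 14 mm ball end, 35 mm from the pivot (84 mm above the bench)
- lamp: Black work lamp, about 1.6 kg, standing loose: flat base 200 mm (x) x 110 mm (y) x 28 mm high, origin at the centre of its underside. The push-button is on the base 50 mm to -x and 15 mm to -y of the origin. At the rear corner 80 mm to +x and 30 mm to +y a short neck carries a small conical head (64 mm across), pointing to +x; the whole lamp is 142 mm high
- lamp_button (a joint): Travel of the lamp's push-button: 0 = up, 0.006 m = fully down. It is sprung: about 5 N holds it fully down, and it comes back up when let go
- lamp_button_top (a point): Centre of the top of the lamp's round push-button (grey, 32 mm across, in a black housing on the lamp's base); it is pressed straight down
- mug: Red enamel mug, 76 mm across, 80 mm high, handle to its +y, standing among the switches and lamp; origin under its centre
- spice_jar: Glass spice jar with steel cap, 52 mm across, 90 mm high, standing among the switches and lamp; origin under its centre
- kettle: Stainless camp kettle, 150 mm across, 164 mm high over its bail handle, at the back; origin under its centre
- bowl: White bowl, 140 mm across, 55 mm high, at the back; origin under its centre
- canister: Aluminium canister, 90 mm across, 120 mm high, at the back; origin under its centre
- wooden_spoon: Wooden spoon lying on the bench at the right rear, along its own x; origin near its middle

How it is judged:
By the outcome, as a careful person would: the job done as asked, in the order asked, and still so for the second after the job is handed in, with the robot touching nothing.
It also fails if it takes over 48 s, if anything falls off the work surface, if the arm or the gripper's body presses on something with over 40 N, if the wrist force passes 120 N, or if a joint passes its speed limit or range.

## Working session

There is one attempt and no reset: what is moved stays moved. The work goes in short steps, Python scripts to look and compute and a tool call to move; the robot and the scene stay as the last step left them, time stands still between calls to the robot, and variables do not carry over. Pictures are saved under pics/ and viewed, at most 10 in all, crops included, and the job is handed in when it is done.

Besides the shell and the picture viewer there is one more tool, called after ">>>" by a JSON object that holds its "fn" and its "kwargs", one argument or row to a line. servo_tool: Moves the arm, as the interface text tells. Its arguments: {"type":"object","properties":{"motion":{"type":"array"},"newtons":{"type":"number"}},"required":["motion"]}

```bash
mkdir -p pics
cat > h.py <<'E'
import numpy as np, cv2
from cell import manip
def shot(n):
    c=manip.camera(n); cv2.imwrite(f"pics/{n}_{manip.read_state()['clock']:.2f}.png",c['frame'][:,:,::-1])
    z=c['range_z']; f=210/np.tan(np.radians(c['vfov'])/2)
    v,u=np.mgrid[:420,:560]
    P=np.stack([(u-c['cx'])/f*z,(v-c['cy'])/f*z,z,np.ones_like(z)],-1)@np.array(c['cam_to_world']).T
    P=P[...,:3]; P[z==0]=np.nan
    np.save(f'{n}.npy',P); np.save(f'{n}_rgb.npy',c['frame']); return c,P
E
python3 - <<'E'
from h import *
for n in('top','scene'): c,P=shot(n); print(np.round(c['cam_to_world'],2).tolist(),c['vfov'])
print(manip.read_state())
E
ls pics
```

```text
[[-0.02, -0.99, 0.1, 506.61], [-1.0, 0.02, 0.01, -26.28], [-0.01, -0.1, -0.99, 964.63], [0.0, 0.0, 0.0, 1.0]] 55.93166243738851
[[0.33, 0.69, -0.65, 1287.24], [0.94, -0.25, 0.21, -249.99], [-0.02, -0.68, -0.73, 873.01], [0.0, 0.0, 0.0, 1.0]] 52.44873507786119
{'clock': 0.1, 'joints': array([-1.20259363e+00,  3.00374587e-01,  1.52148590e+00, -3.21259475e-05,
        1.32067001e+00, -6.66328781e-02]), 'qd': array([ 6.51255696e-05, -9.02890539e-04, -1.51818502e-03,  1.47397952e-03,
        1.51926092e-04, -2.79709511e-06]), 'effort': array([ 1.36764545e-03, -5.32644153e+01, -3.53280079e+01,  7.09976256e-02,
        2.35181919e-02, -6.04618162e-05]), 'eef_pos': array([ 231.58977524, -498.62889712,  204.9795266 ]), 'eef_rot': array([-3.14065482e+00, -3.13950509e-05,  4.34843527e-01]), 'wrist_force': array([ 0.47348303, -0.64005008, -0.08174929]), 'moment': array([ 0.01645532,  0.0026907 , -0.01234063]), 'finger_force': 0.0, 'finger_gap': 94.35397702797388}
scene_0.10.png
top_0.05.png
```

View pics/top_0.05.png

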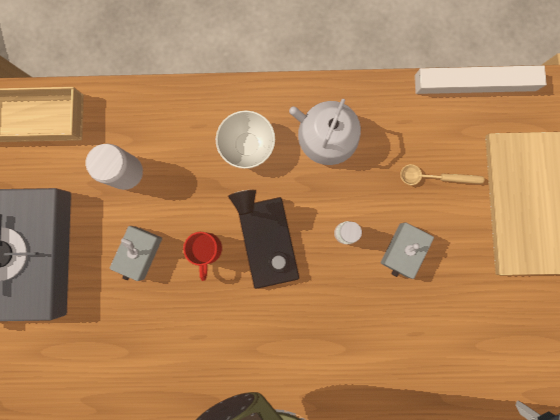

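View pics/scene_0.10.png

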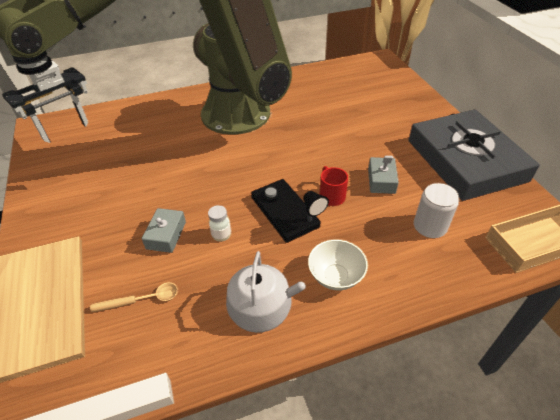

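The top view shows the switch boxes at about (135,253) and (407,251), and the lamp at (270,243) with its button at (278,262). The mug is at (202,250) and the spice jar at (348,233). In the scene view the box at (383,175) seems to carry the long paddle and the one at (165,228) the ball. I'll measure to check.

Run:
```python
from h import *
T=np.load('top.npy');S=np.load('scene.npy')
A=np.vstack([T.reshape(-1,3),S.reshape(-1,3)]);A=A[~np.isnan(A[:,0])]
def roi(u0,u1,v0,v1):
    Q=T[v0:v1,u0:u1].reshape(-1,3);return Q[~np.isnan(Q[:,0])]
for nm,r in(('left',(105,165,222,285)),('right',(378,438,218,283)),('lamp',(225,305,185,292))):
    Q=roi(*r); 
    lo,hi=(44,56) if nm!='lamp' else (22,32)
    B=Q[(Q[:,2]>lo)&(Q[:,2]<hi)]
    m=cv2.minAreaRect(B[:,:2].astype(np.float32)); print(nm,m, len(B))
    c=np.array(m[0]); W=A[np.hypot(*(A[:,:2]-c).T)<70]; H=W[W[:,2]>62]
    if nm!='lamp':
        print(' max',H[:,2].max()); 
        for a in range(60,130,8):
            L=H[(H[:,2]>=a)&(H[:,2]<a+8)]
            if len(L):print('  ',a,L.mean(0).round(1),len(L),np.ptp(L[:,:2],axis=0).round())
for nm,(u,v) in dict(button=(278,262),mugrim=(202,235),jar=(348,230)).items(): print(nm,np.nanmedian(T[v-2:v+3,u-2:u+3].reshape(-1,3),0))
# dark/gray button mask
rgb=np.load('top_rgb.npy'); m=(rgb[250:275,265:292].min(-1)>100)&(T[250:275,265:292,2]<60)&(T[250:275,265:292,2]>25); print('btn',np.nanmean(T[250:275,265:292][m],0),m.sum())
for nm,r in (('mug',(182,222,228,282)),('jar',(332,365,218,248))):
    Q=roi(*r);Q=Q[Q[:,2]>60];print(nm,Q.min(0).round(),Q.max(0).round())
for i,(y0,y1,x0,x1) in enumerate([(215,290,95,175),(210,285,370,450)]):
    cv2.imwrite(f'pics/c{i}.png',cv2.resize(rgb[y0:y1,x0:x1,::-1],None,fx=4.7,fy=4.7,interpolation=2))
a=cv2.imread('pics/c0.png');b=cv2.imread('pics/c1.png');s=np.load('scene_rgb.npy')
cc=[cv2.resize(s[y:y+70,x:x+75,::-1],(376,240),interpolation=2) for y,x in((140,350),(195,130))]
cv2.imwrite('pics/crops.png',np.vstack([np.hstack([a,b]),np.hstack(cc)])[:600])
```

```text
left ((497.115478515625, 316.5408935546875), (75.60456848144531, 110.19168090820312), 65.84890747070312) 1416
 max 123.88445535836092
   60 [503.3 313.2  64.5] 5 [12.  8.]
   68 [503.7 311.8  71.5] 14 [14.  8.]
   76 [509.4 310.6  80. ] 8 [13.  8.]
   84 [511.9 309.3  87.9] 14 [14. 18.]
   92 [515.2 306.8  96.5] 26 [21. 23.]
   100 [516.6 305.4 103.9] 29 [21. 21.]
   108 [519.9 303.8 112.2] 27 [18. 24.]
   116 [523.7 305.  119.6] 72 [16. 21.]
right ((491.7470703125, -318.9659423828125), (75.53434753417969, 110.16183471679688), 61.1896858215332) 1534
 max 87.10436691683094
   60 [ 496.4 -320.4   64.5] 8 [10.  4.]
   68 [ 501.2 -321.4   71.9] 11 [14. 10.]
   76 [ 503.1 -323.7   81.1] 39 [16. 11.]
   84 [ 502.5 -324.3   85.5] 11 [11.  8.]
lamp ((516.3816528320312, 5.6457672119140625), (199.70062255859375, 109.66845703125), 11.281058311462402) 3402
button [469.83900207 -19.31545003  49.95060096]
mugrim [536.14274729 161.81876247   6.32714906]
jar [ 538.41007864 -175.09535449   90.45201739]
btn [469.86093138 -19.36753982  49.52660397] 143
mug [438. 118.  60.] [541. 193.  84.]
jar [ 510. -202.   60.] [ 560. -155.   94.]
```

View pics/crops.png

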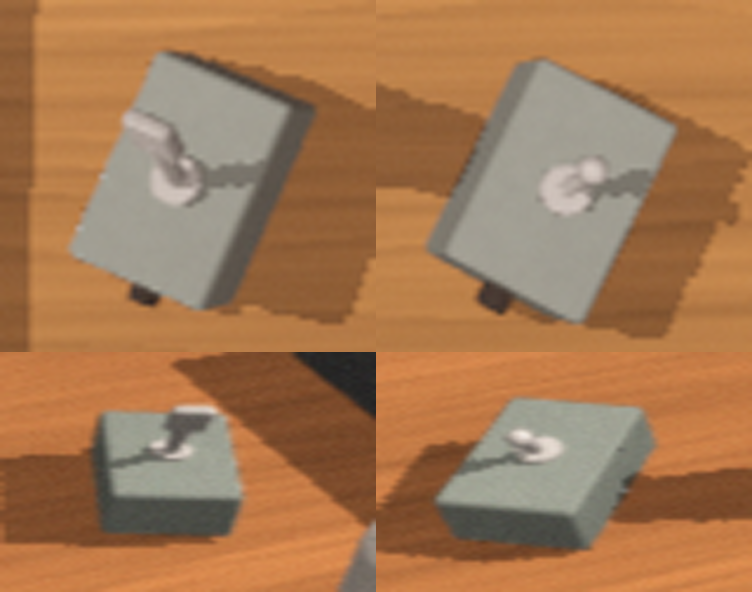

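The left box, centred at (497, 316.5), is the long switch, with its tip 124 mm high. It leans along (0.912, -0.409), so I have to push it back towards the robot. I'll swing over with the gripper closed and turned to tool yaw 2.72.

>>> {"fn": "servo_tool", "kwargs": {
  "motion": [
    [[0.324,0.788,0.03,0,0,0.364,1],[0.324,0.788,0.03,0,0,0.364,1],[0.324,0.788,0.03,0,0,0.364,1],[0.324,0.788,0.03,0,0,0.364,1],[0.324,0.788,0.03,0,0,0.364,1],[0.324,0.788,0.03,0,0,0.364,1],[0.324,0.788,0.03,0,0,0.364,1],[0.324,0.788,0.03,0,0,0.364,1],[0.324,0.788,0.03,0,0,0.364,1],[0.324,0.788,0.03,0,0,0.364,1]]
  ],
  "newtons": 20
}}

```text
clock: 1.1
eef_pos: [394.3, -102.4, 220.4]
eef_rot: [3.142, -0.0, 1.582]
wrist_force: [0.1, -0.1, -0.6]
finger_gap: 17.6
finger_force: 0.0
```

>>> {"fn": "servo_tool", "kwargs": {
  "motion": [
    [[0.326,0.788,0,0,0,0.364,1],[0.326,0.788,0,0,0,0.364,1],[0.326,0.788,0,0,0,0.364,1],[0.326,0.788,0,0,0,0.364,1],[0.326,0.788,0,0,0,0.364,1],[0.326,0.788,0,0,0,0.364,1],[0.326,0.788,0,0,0,0.364,1],[0.326,0.788,0,0,0,0.364,1],[0.326,0.788,0,0,0,0.364,1],[0.326,0.788,0,0,0,0.364,1]]
  ]
}}

```text
clock: 2.1
eef_pos: [557.2, 290.8, 218.9]
eef_rot: [-3.14, -0.001, 2.724]
wrist_force: [-1.6, -0.1, 0.6]
finger_gap: 0.4
finger_force: 0.0
```

>>> {"fn": "servo_tool", "kwargs": {
  "motion": [
    [[0,0,-0.08,0,0,0,1],[0,0,-0.15,0,0,0,1],[0,0,-0.2,0,0,0,1],[0,0,-0.228,0,0,0,1],[0,0,-0.228,0,0,0,1],[0,0,-0.228,0,0,0,1]]
  ]
}}

```text
clock: 2.7
eef_pos: [557.3, 288.8, 107.7]
eef_rot: [3.141, 0.001, 2.721]
wrist_force: [-0.5, 0.2, 0.2]
finger_gap: -0.1
finger_force: 0.0
```

Run:
```python
from h import *
c,P=shot('scene');cv2.imwrite('pics/pre.png',cv2.resize(c['frame'][90:230,300:480,::-1],None,fx=4,fy=4,interpolation=2))
print(manip.read_state()['eef_pos'])
```

```text
[557.41978136 289.03010383 108.10777101]
```

View pics/pre.png

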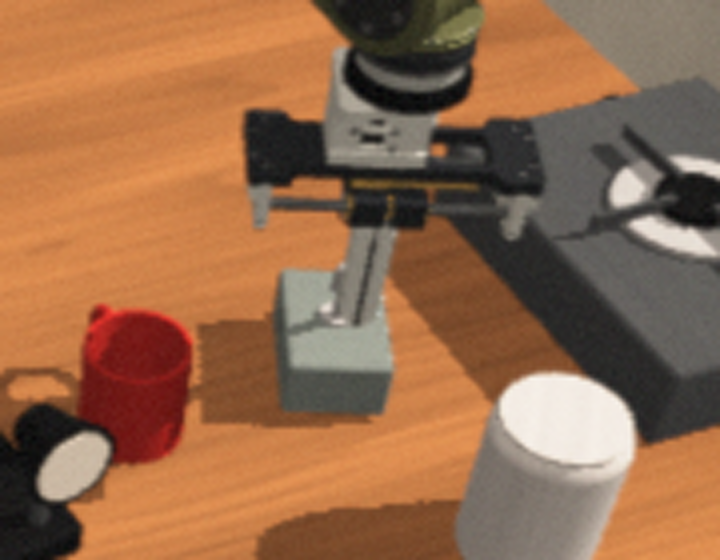

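The closed fingers are just behind the paddle (fingertips near (360,310) in the crop) and nothing is touching. Now I'll push slowly.

>>> {"fn": "servo_tool", "kwargs": {
  "motion": [
    [[-0.027,0.012,0,0,0,0,1],[-0.042,0.019,0,0,0,0,1],[-0.053,0.024,0,0,0,0,1],[-0.06,0.027,0,0,0,0,1],[-0.068,0.03,0,0,0,0,1],[-0.075,0.034,0,0,0,0,1],[-0.082,0.037,0,0,0,0,1],[-0.088,0.039,0,0,0,0,1],[-0.094,0.042,0,0,0,0,1],[-0.1,0.045,0,0,0,0,1]]
  ]
}}

```text
clock: 3.75
eef_pos: [506.2, 311.8, 106.2]
eef_rot: [-3.141, -0.001, 2.722]
wrist_force: [1.1, 1.1, -0.9]
finger_gap: 0.8
finger_force: 0.0
```

>>> {"fn": "servo_tool", "kwargs": {
  "motion": [
    [[-0.006,0.003,0,0,0,0,1],[-0.012,0.005,0,0,0,0,1],[-0.018,0.008,0,0,0,0,1],[-0.018,0.008,0,0,0,0,1],[-0.018,0.008,0,0,0,0,1]]
  ]
}}

```text
clock: 4.25
eef_pos: [497.7, 315.7, 106.5]
eef_rot: [3.142, 0.0, 2.722]
wrist_force: [-0.1, -1.3, 0.3]
finger_gap: 0.5
finger_force: 0.0
```

Run:
```python
from h import *
c,P=shot('scene');cv2.imwrite('pics/post.png',cv2.resize(c['frame'][90:230,300:480,::-1],None,fx=4,fy=4,interpolation=2))
```

```text
(no output)
```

View pics/post.png

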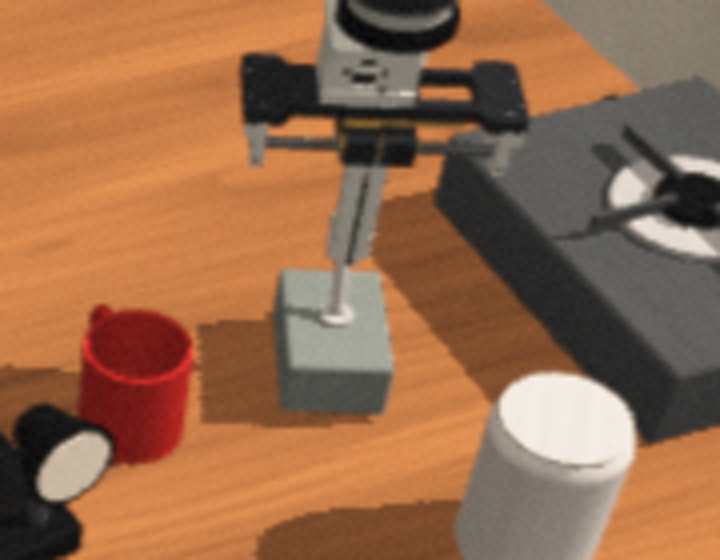

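The lever has snapped towards the robot, clear of the fingers at about (340,285), and the box hasn't moved. Next I'll back off, lift and go over the button, turning to line up with the lamp.

>>> {"fn": "servo_tool", "kwargs": {
  "motion": [
    [[0.027,-0.012,0,0,0,0,1],[0.03,-0.014,0.08,0,0,0,1],[0.03,-0.014,0.16,0,0,0,1],[0.03,-0.014,0.23,0,0,0,1],[0.03,-0.014,0.23,0,0,0,1]]
  ]
}}

```text
clock: 4.8
eef_pos: [515.0, 308.8, 226.7]
eef_rot: [3.135, 0.005, 2.721]
wrist_force: [0.2, 0.9, 0.1]
finger_gap: 0.7
finger_force: 0.0
```

>>> {"fn": "servo_tool", "kwargs": {
  "motion": [
    [[-0.085,-0.655,0,0,0,0.196,1],[-0.085,-0.655,0,0,0,0.196,1],[-0.085,-0.655,0,0,0,0.196,1],[-0.085,-0.655,0,0,0,0.196,1],[-0.085,-0.655,0,0,0,0.196,1],[-0.085,-0.655,0,0,0,0.196,1],[-0.085,-0.655,0,0,0,0.196,1],[-0.085,-0.655,0,0,0,0.196,1],[-0.085,-0.655,0,0,0,0.196,1],[-0.085,-0.655,0,0,0,0.196,1]]
  ]
}}

```text
clock: 5.8
eef_pos: [470.4, -18.3, 221.2]
eef_rot: [3.141, -0.0, -2.945]
wrist_force: [-0.3, 0.2, -0.4]
finger_gap: 0.7
finger_force: 0.0
```

Run:
```python
from h import *
c,P=shot('scene');s=manip.read_state();print(s['eef_pos'],s['eef_rot'],s['wrist_force'])
cv2.imwrite('pics/over.png',cv2.resize(c['frame'][90:260,230:450,::-1],None,fx=3.5,fy=3.5,interpolation=2))
Q=P.reshape(-1,3);H=Q[(np.hypot(Q[:,0]-497,Q[:,1]-316)<60)&(Q[:,2]>105)&(Q[:,2]<130)];print(H.mean(0),len(H))
v,u=np.mgrid[:420,:560]; rgb=c['frame']
m=(np.hypot(P[...,0]-470,P[...,1]+19)<22)&(P[...,2]>44)&(P[...,2]<56);print(P[m].mean(0),m.sum(),np.percentile(P[m][:,2],[10,50,90]))
```

```text
[470.40238622 -18.03745694 221.18248656] [ 3.14135889e+00 -3.36850456e-04 -2.94439869e+00] [-0.9580444  -0.40662172 -0.0358764 ]
[477.1715621  325.55900476 113.95202812] 61
[474.58278019 -20.16317893  48.53097851] 81 [45.25598733 48.77029303 51.21484198]
```

View pics/over.png

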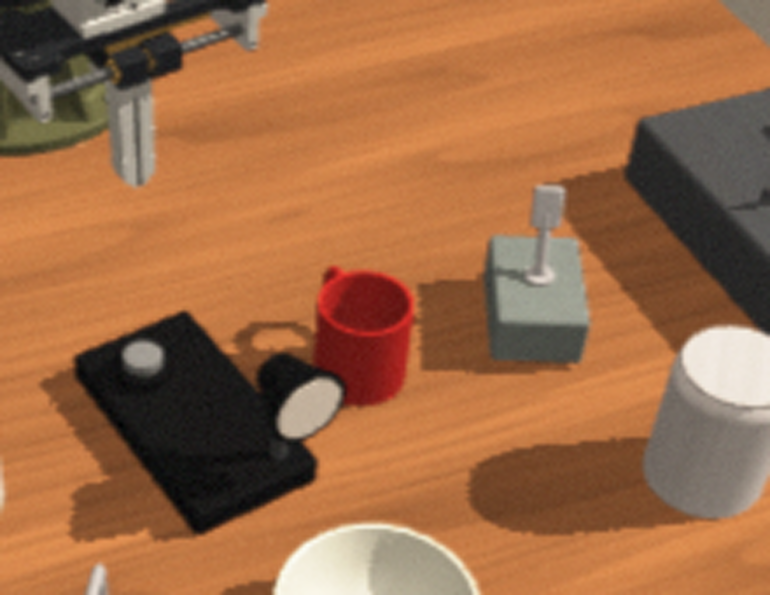

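The lever is over at the on side, with its paddle at (547,205) in the crop and tip near (477,326). The lamp button is up at (143,355), directly under the tool. I'll descend to just above it.

>>> {"fn": "servo_tool", "kwargs": {
  "motion": [
    [[0,-0.001,-0.1,0,0,0,1],[0,-0.001,-0.2,0,0,0,1],[0,-0.001,-0.28,0,0,0,1],[0,-0.001,-0.32,0,0,0,1],[0,-0.001,-0.328,0,0,0,1],[0,-0.001,-0.328,0,0,0,1],[0,-0.001,-0.328,0,0,0,1]]
  ]
}}

```text
clock: 6.55
eef_pos: [471.0, -19.0, 58.7]
eef_rot: [-3.141, 0.002, -2.945]
wrist_force: [0.8, -0.2, 0.6]
finger_gap: 0.6
finger_force: 0.0
```

>>> {"fn": "servo_tool", "kwargs": {
  "motion": [
    [[0,0,-0.004,0,0,0,1],[0,0,-0.008,0,0,0,1],[0,0,-0.012,0,0,0,1],[0,0,-0.015,0,0,0,1],[0,0,-0.018,0,0,0,1],[0,0,-0.02,0,0,0,1],[0,0,-0.02,0,0,0,1]]
  ]
}}

```text
clock: 7.25
eef_pos: [470.3, -19.3, 47.5]
eef_rot: [-3.142, 0.0, -2.946]
wrist_force: [-0.3, 0.3, 2.3]
finger_gap: 0.6
finger_force: 1.5
```

Contact at 2.3 N. I'll keep pressing in small steps.

>>> {"fn": "servo_tool", "kwargs": {
  "motion": [
    [[0,0,-0.003,0,0,0,1],[0,0,-0.006,0,0,0,1],[0,0,-0.008,0,0,0,1],[0,0,-0.009,0,0,0,1],[0,0,-0.009,0,0,0,1],[0,0,-0.009,0,0,0,1]]
  ]
}}

```text
clock: 7.85
eef_pos: [470.4, -19.3, 43.9]
eef_rot: [-3.141, 0.001, -2.945]
wrist_force: [-7.3, 0.2, 20.1]
finger_gap: 0.7
finger_force: 10.0
```

At 20 N with the travel stopped at z = 43.9, the button is bottomed out (5 N is enough to hold it down). I'll let it up and move clear.

>>> {"fn": "servo_tool", "kwargs": {
  "motion": [
    [[0,0,0.01,0,0,0,1],[0,0,0.03,0,0,0,1],[0,0,0.1,0,0,0,1],[0,0,0.2,0,0,0,1],[0,0,0.3,0,0,0,1],[-0.1,0,0.36,0,0,0,1],[-0.2,0,0.36,0,0,0,1],[-0.2,0,0.36,0,0,0,1],[-0.2,0,0.36,0,0,0,1]]
  ]
}}

```text
clock: 8.75
eef_pos: [369.7, -19.3, 223.7]
eef_rot: [-3.141, 0.002, -2.946]
wrist_force: [0.7, 0.6, 0.1]
finger_gap: 0.5
finger_force: 0.0
```

Run:
```python
from h import *
c,P=shot('scene');s=manip.read_state();print(s['eef_pos'],s['wrist_force'])
cv2.imwrite('pics/final.png',cv2.resize(c['frame'][110:270,120:450,::-1],None,fx=2.4,fy=2.4,interpolation=2))
m=(np.hypot(P[...,0]-470,P[...,1]+19)<22)&(P[...,2]>40)&(P[...,2]<56);print(P[m].mean(0),m.sum(),np.percentile(P[m][:,2],[10,50,90]))
c,T=shot('top');Q=T[185:292,225:305].reshape(-1,3);B=Q[(Q[:,2]>22)&(Q[:,2]<32)];print(cv2.minAreaRect(B[:,:2].astype(np.float32)))
```

```text
[370.51501495 -19.35986484 223.37912755] [-0.42415961 -0.43482444  0.07874415]
[474.82199767 -20.42997263  47.25728627] 96 [41.5818973  48.30473329 50.75720441]
((516.4301147460938, 5.722869873046875), (199.6168975830078, 109.85201263427734), 11.277385711669922)
```

View pics/final.png

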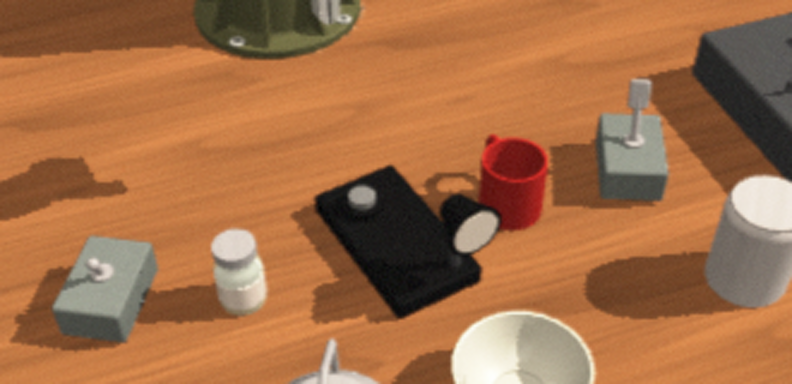

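The long lever is still over at (638,110), the button is back up at (362,197), the lamp hasn't moved and the short toggle at (98,268) is unchanged.

```bash
python3 -c "
from cell import manip
print(manip.sign_off())"
```

```text
the job is handed in; nothing more can be done
None
```

The long toggle was pushed over and stayed on, then the lamp button was pressed to its stop and came back up; the lamp did not move, the short toggle looked unchanged, and the job is handed in at about 9 s of the 48 s allowed.

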